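# Select the plus die on the gated lever of a die-cutting press

## Task

Set the die-cutting press to its plus shape: push the upright lever out of its park notch, along the crossbar of the gate and fully home into the slot that has the plus-shaped tag at its end, without running it home at any other shape's slot on the way. Push it gently with the closed fingertips or the outside of the fingers, never gripping it, leave the things around the press standing where they are, and finish with the lever left in the slot.

Things in the scene. Friction and masses are not known exactly. Their poses are not given: they have to be found in the camera images.
- press: White and grey tabletop die-cutting press, fixed. Origin on the table under the gate's middle; own x runs from its front (robot side, 'near') to its grey roller head ('far'), own y to its left, z up. White console 220 (x) by 260 (y) mm, centred on the origin, top z 106 mm. Grey head at x 110 to 210, y -130 to 130 mm, top z 150 (a disc on it to 156); black wheel on its left side.
- gate (a point): Middle of the top face (z 120 mm) of the press's aluminium gate plate, 156 by 144 mm, 10 mm thick; axes as the press. Dark 16 mm slots: a crossbar along y at x = 0 joins two columns at y = +36 and -36 mm, each with a far (+x) and a near (-x) slot. The untagged park notch leads from the crossbar's middle (y = 0) to the near side only. The crossbar's ends line up with the columns.
- pivot (a point): Lever pivot, on the press's z axis 5 mm above the table (inside the press, hidden); axes as the press. The lever's 12 mm rod leans about it in all directions, held by the solid lands between the slots. In the plate (110 mm above the pivot) the rod's axis stands at x = 0 in the crossbar and at x = +28 or -28 mm at the end of a far or near slot or of the notch; play 2 mm each side.
- tag_plus: Flat black plus-shaped tag, 32 mm across with 10 mm arms, 3 mm thick, fixed on the gate plate beyond the end of one of the four column slots; marks the wanted slot. Origin at the centre of its underside, in the press frame at x = +55 or -55, y = +36 or -36 mm; which of the four places changes.
- tag_disc: Flat black round tag, 26 mm diameter, same kind, beyond the end of another slot. Not wanted.
- tag_strip: Flat black straight strip tag, 9 by 38 mm, same kind, beyond the end of another slot. Not wanted.
- tag_triangle: Flat black triangular tag, about 31 mm sides, same kind, beyond the end of the last slot. Not wanted.
- lever_gate (a point): Point on the lever's axis where it passes the gate plate (110 mm above its pivot). With the lever fully home in a slot this point is about 29 mm horizontally from that slot's tag.
- lever_grip (a point): Point on the lever's axis in the middle of its black round handle, 170 mm from the pivot, about 55 mm above the plate when upright. Handle 24 mm in diameter, from about 28 to 85 mm above the plate, on a 12 mm steel rod. It stays where it is left and needs about 3 to 4 N at the handle to move; the handle moves about 1.5 times as far as the rod in the plate.
- lever (a joint): Fore-and-aft tilt of the lever, rad: 0 in the crossbar, positive leaning to the far side (+x of the press); about +0.24 fully home in a far slot, -0.25 fully home in the park notch (-0.24 in a near column slot). It starts in the park notch at -0.24 to -0.18.
- lever_side (a joint): Sideways tilt of the lever, rad: 0 upright, positive leaning to the press's left (+y); +0.32 or -0.32 in the columns. The slots end in hard stops: pressing the lever on with more than about 30 N counts as forcing it.
- spool_mid (a point): Middle of a wooden thread spool standing beside the press on its left, 42 mm diameter, 60 mm high. Leave alone.
- tape_mid (a point): Middle of a cardboard tape roll lying on the right of the press, 90 mm outside, 24 mm high. Leave alone.
- jar_mid (a point): Middle of a small clear jar with a white lid on the right, toward the far side, 56 mm diameter, 65 mm high. Leave alone.

How it is judged:
By the outcome, as a careful person would: the job done as asked, in the order asked, and still so for the second after the job is handed in, with the robot touching nothing.
It also fails if it takes over 48 s, if anything falls off the work surface, if the arm or the gripper's body presses on something with over 40 N, if the wrist force passes 120 N, or if a joint passes its speed limit or range.

## Robot

A 6-joint arm with a two-finger parallel gripper is mounted at the origin on the work surface. World frame = base frame: x ahead of the robot, y to its left, z up, the work surface at z = 0. Lengths are in m, angles in rad, forces in N, time in s.
With the tool pointing down it reaches from about 0.425 to 0.925 m from the base axis. Payload 12.5 kg.
Tool frame: the origin (TCP) lies midway between the tips of the shut fingers; the grasp point (between the pads) lies 19 mm behind it; y points along the fingers, z is the direction in which the jaws open and shut, and the axes are right-handed (so a half turn about y gives the same grasp; the last joint's range is limited). The gripper opens to 85 mm and grips with 20 to 120 N. Pads are 22 mm wide; open, the fingers measure 114 mm over their backs; the gripper's body (76 mm by 85 mm) begins 54 mm behind the grasp point. The pads swing forward as they close: fully open they stand 13 mm farther back than shut.
Start: joints at [-1.268, 0.491, 1.559, -0, 1.092, -0.106], TCP at [0.248, -0.574, 0.231] pointing down, gripper open.
Joint ranges: [-3.1, 3.1], [-0.84, 2.19], [0.05, 2.79], [-1.13, 4.28], [0.06, 2.93], [-2.69, 2.69]. Speed limits (rad/s): [2.22, 2.22, 2.79, 3.14, 3.14, 3.14].

## Interface

Orientations are given as a unit quaternion [w, x, y, z].
In Python, from cell import r gives the robot as it stands.
- The arm moves only by the shell command python3 -m crank 'ROWS' [FORCE]. ROWS is text: rows parted by semicolons, each of 7 numbers parted by spaces: the shift along the tool's x, y, z in m, then the turn, a rotation vector about the tool's x, y, z in degrees, then the closure, from 0 (fully open) to 1 (shut). In form: dx dy dz ax ay az fingers; .... A call has 1 to 12 rows; each row is the pose to reach, as a shift and turn from the pose measured when the call began, along the tool's axes at that moment; what a row does not reach only later rows make up. A row lasts 1/10 s, in which the tool goes at most 50 mm and 8.59 degrees, less where a joint would pass 70% of its speed; a pose out of reach is approached as far as the arm can. A call with a gripper value outside its range is refused whole. The fingers move at their own pace and stop on an object; FORCE is the grip in N (left out, the last holds). Time passes only in rows, so rows that repeat a pose let the fingers close. It gives the time, the measured TCP pose, the force and the opening at its end, in the units of the state.
- r.get_state(): the state, without advancing time (a new reading comes with each control period).
- r.read_camera(name): name is "scene" or "top" or "wrist"; returns (picture, depth): 480x640x3 uint8, blue, green, red; 480x640 float32, m along the optical axis (not along the pixel's ray), 0 where there is no reading.
- r.camera_params(name): a dict with "fovy" (degrees; the focal length in pixels is half the picture's height over the tangent of half this angle, whatever the lens; pixels are square), "cx", "cy" (the principal point, pixels), "R" (3x3) and "t" (3): a world point X has camera coordinates R X + t. Camera axes: x right, y down, z forward; pixel columns grow to the right and rows downward; lengths in m; the calibration is good to about 2 mm. A picture is of the moment at which its call begins: read the wrist's pose just before it. camera_params takes no time and is no camera call; for the wrist camera it gives the pose at the moment of the call.
- r.hand_in(): hands the job in, once; it reports no verdict.
The state is a dict: "time_s": time; "joint_pos": joint angles; "joint_velocities": joint speeds; "tau": joint torques, N m; "position": TCP position; "tool_rot": TCP orientation; "contact_force": force on the tool from outside, world axes, zero at the start; "moment": the same for the moment, N m; "opening": finger opening in m.
Only numpy, scipy, OpenCV 4.12 (cv2) and the standard library are available. Lean on these libraries where they do the work, as an engineer would, in place of code of your own. Each camera call takes 0.05 s, during which the arm holds its last target. There are 200 camera calls.

## Working session

There is one attempt and no reset: what is moved stays moved. The work goes in short steps, Python scripts to look and compute and a shell command to move; the robot and the scene stay as the last step left them, time stands still between calls to the robot, and variables do not carry over. Pictures are saved under pics/ and viewed, on a budget of 10 in all, crops included, one or two more only if the job needs it, and the job is handed in when it is done.

```bash
mkdir -p pics; ls
python3 - <<'E'
from cell import r
import cv2,numpy as np
s=r.get_state();print({k:np.round(v,3) for k,v in s.items()})
for n in("top","scene"):
    p=r.camera_params(n);print(n,p)
    im,d=r.read_camera(n);cv2.imwrite(f"pics/{n}1.png",im);np.save(f"pics/{n}1.npy",d)
E
```

```text
pics
{'time_s': np.float64(0.0), 'joint_pos': array([-1.268,  0.492,  1.559,  0.   ,  1.092, -0.106]), 'joint_velocities': array([-0.001, -0.003, -0.001, -0.001, -0.001, -0.   ]), 'tau': array([ 2.0000e-03, -6.1844e+01, -2.6159e+01, -0.0000e+00,  4.0000e-03,
       -0.0000e+00]), 'position': array([ 0.248, -0.573,  0.231]), 'tool_rot': array([ 0.143, -0.144,  0.693, -0.692]), 'contact_force': array([-1.479, -0.485, -0.111]), 'moment': array([-0.017, -0.068, -0.051]), 'opening': np.float64(0.085)}
top {'fovy': 51.47548455947967, 'cx': 319.19075064348834, 'cy': 235.30891559544133, 'R': array([[ 0.01698804, -0.99985065,  0.00317536],
       [-0.99793353, -0.01715212, -0.0619231 ],
       [ 0.06196831, -0.00211684, -0.99807587]]), 't': array([-0.00730949,  0.62832627,  0.98281455])}
scene {'fovy': 44.65940150487732, 'cx': 319.98534643484754, 'cy': 235.48087489414647, 'R': array([[ 0.69191788,  0.72197531,  0.00114237],
       [ 0.4918361 , -0.47020037, -0.73280888],
       [-0.52853278,  0.50760543, -0.68043356]]), 't': array([-0.45138483, -0.23350754,  1.6014427 ])}
```

View pics/top1.png

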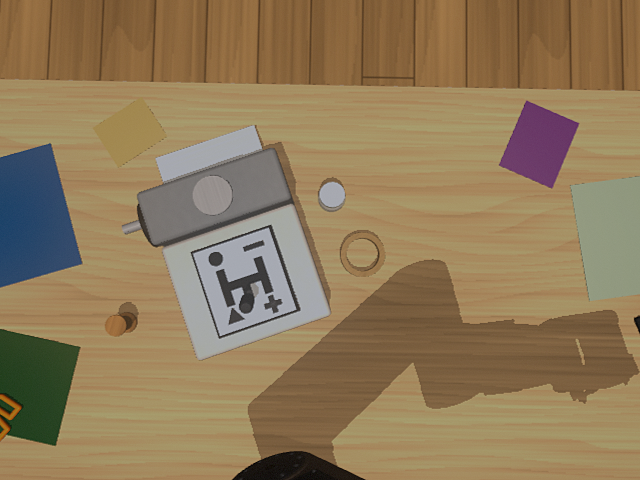

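View pics/scene1.png

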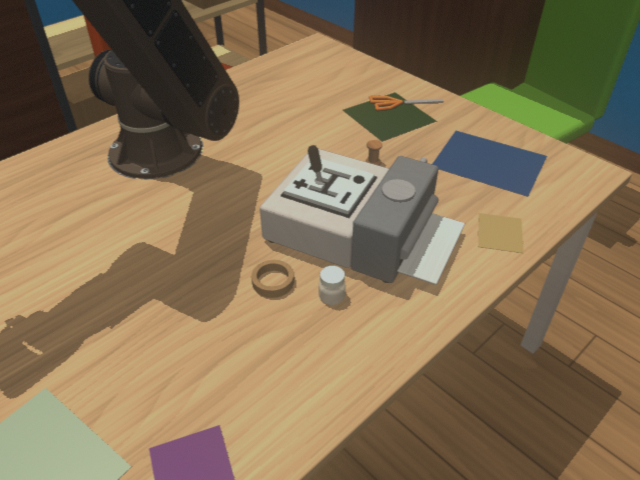

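The top view shows the plus at (273,303), near right. The disc at (216,259) is far left, the strip at (254,245) is far right and the triangle at (236,316) is near left. The lever handle at (247,298) is in the park notch. The scene view agrees. Next I'll get the press pose from the four tags.

```bash
cat > h.py <<'E'
from cell import r
import cv2,numpy as np
from scipy.spatial.transform import Rotation as Ro
def ray(p,uv,z):
    f=240/np.tan(np.radians(p["fovy"]/2)); R,t=np.array(p["R"]),np.array(p["t"])
    d=R.T@np.array([(uv[0]-p["cx"])/f,(uv[1]-p["cy"])/f,1]); c=-R.T@t
    return c+d*(z-c[2])/d[2]
def proj(p,X):
    f=240/np.tan(np.radians(p["fovy"]/2)); q=np.array(p["R"])@X+p["t"]
    return np.array([p["cx"]+f*q[0]/q[2],p["cy"]+f*q[1]/q[2]])
def toolR(): 
    w,x,y,z=r.get_state()["tool_rot"]; return Ro.from_quat([x,y,z,w]).as_matrix()
E
python3 - <<'E'
from h import *
p=r.camera_params("top"); im=cv2.imread("pics/top1.png"); d=np.load("pics/top1.npy")
m=(cv2.cvtColor(im,6)<75).astype(np.uint8)
n,l,st,c=cv2.connectedComponentsWithStats(m)
P={}
for nm,uv in dict(plus=(273,303),disc=(216,259),strip=(254,245),tri=(236,316)).items():
    i=l[uv[1],uv[0]]; i or print("miss",nm)
    P[nm]=ray(p,c[i],.123); f=240/np.tan(np.radians(p["fovy"]/2))
    print(nm,c[i],st[i,4],P[nm].round(4),"depth",d[uv[1],uv[0]],(np.array(p["R"])@P[nm]+p["t"])[2])
Q=dict(plus=(-.055,-.036),disc=(.055,.036),strip=(.055,-.036),tri=(-.055,.036))
A=np.array([Q[k] for k in P]);B=np.array([P[k][:2] for k in P])
H=(A-A.mean(0)).T@(B-B.mean(0)); yaw=np.arctan2(H[0,1]-H[1,0],H[0,0]+H[1,1])
R=np.array([[np.cos(yaw),-np.sin(yaw)],[np.sin(yaw),np.cos(yaw)]]);o=B.mean(0)-R@A.mean(0)
print("yaw",yaw,np.degrees(yaw),"o",o,"res mm",((A@R.T+o-B)*1e3).round(1))
g=ray(p,(247,298),.185);print("lever handle press xy",R.T@(g[:2]-o))
print(toolR().round(3)); np.savez("press",R=R,o=o,yaw=yaw)
for q in[(-.085,0),(-.023,0),(0,.06),(.06,-.05)]:
    w=R@q+o;print(q,w,np.hypot(*w))
E
```

```text
miss plus
plus [335.19623865 235.44331106] 284791 [ 0.6222 -0.0252  0.123 ] depth 0.8908967 0.8986604663562989
disc [215.08108108 258.34459459] 148 [0.5772 0.1902 0.123 ] depth 0.8963009 0.895417335137449
strip [253.12658228 245.46835443] 79 [0.6015 0.1224 0.123 ] depth 0.8975537 0.8970690974623786
tri [234.32743363 316.40707965] 113 [0.4742 0.1527 0.123 ] depth 0.8885364 0.8891154364979188
yaw 0.8860086127162723 50.76455412088348 o [0.56879422 0.11000045] res mm [[-60.3  69.9]
 [ -1.5 -14.8]
 [ 29.9   7.5]
 [ 31.9 -62.6]]
lever handle press xy [-0.02681432  0.05225163]
[[-0.918 -0.     0.398]
 [-0.398  0.001 -0.918]
 [-0.    -1.    -0.001]]
(-0.085, 0) [0.51503099 0.04416342] 0.5169210101217736
(-0.023, 0) [0.55424653 0.09218573] 0.5618606759683207
(0, 0.06) [0.52232102 0.14795097] 0.5428708321761228
(0.06, -0.05) [0.64547241 0.12484822] 0.6574357047932053
```

Run:
```python
from h import *
p=r.camera_params("top"); im=cv2.imread("pics/top1.png")
m=(cv2.cvtColor(im,6)<75).astype(np.uint8)
n,l,st,c=cv2.connectedComponentsWithStats(m)
P={}
for nm,uv in dict(plus=(272,303),disc=(216,259),strip=(254,245),tri=(235,316)).items():
    i=min((j for j in range(1,n) if 30<st[j,4]<300),key=lambda j:np.hypot(*(c[j]-uv)))
    P[nm]=ray(p,c[i],.123); print(nm,c[i].round(1),st[i,4])
Q=dict(plus=(-.055,-.036),disc=(.055,.036),strip=(.055,-.036),tri=(-.055,.036))
A=np.array([Q[k] for k in P]);B=np.array([P[k][:2] for k in P])
H=(A-A.mean(0)).T@(B-B.mean(0)); yaw=np.arctan2(H[0,1]-H[1,0],H[0,0]+H[1,1])
R=np.array([[np.cos(yaw),-np.sin(yaw)],[np.sin(yaw),np.cos(yaw)]]);o=B.mean(0)-R@A.mean(0)
print("yaw",np.degrees(yaw),"o",o,"res mm",((A@R.T+o-B)*1e3).round(1).tolist())
g=ray(p,(247,298),.185);print("lever handle press xy",R.T@(g[:2]-o))
np.savez("press",R=R,o=o,yaw=yaw)
for q in[(-.1,0),(-.023,0),(0,.06),(.06,-.05)]:
    w=R@q+o;print(q,w,np.hypot(*w))
w=R@(-.1,0)+o; T=toolR(); print("shift to (-.1,0,z.26) tool",T.T@(np.r_[w,.26]-r.get_state()["position"]))
print("turn about tool y (down):",-np.degrees(yaw)+np.degrees(np.arctan2(.398,.918)))
```

```text
plus [272.7 303.4] 119
disc [215.1 258.3] 148
strip [253.1 245.5] 79
tri [234.3 316.4] 113
yaw 19.927117027544668 o [0.53788243 0.13749932] res mm [[-0.1, 0.2], [0.1, -0.1], [0.3, 0.0], [-0.3, -0.1]]
lever handle press xy [-0.03011912 -0.00526848]
(-0.1, 0) [0.44386974 0.10341687] 0.4557580442746876
(-0.023, 0) [0.51625951 0.12966036] 0.5322928644549727
(0, 0.06) [0.51743296 0.19390694] 0.5525728630676494
(0.06, -0.05) [0.61133128 0.11094245] 0.6213164689700149
shift to (-.1,0,z.26) tool [-0.44835517 -0.02863621 -0.54328699]
turn about tool y (down): 3.512084269102669
```

```bash
cat > st.py <<'E'
from h import *
import sys
k=np.load("press.npz");R,o,yaw=k["R"],k["o"],k["yaw"]
s=r.get_state();T=toolR();q=R.T@(s["position"][:2]-o)
f=R.T@s["contact_force"][:2]
print("t",round(float(s["time_s"]),2),"press xyz mm",(q*1e3).round(1),round(s["position"][2]*1e3,1),"F press",f.round(1),round(s["contact_force"][2],1),"yaw err",np.degrees(np.arctan2(-T[1,0],-T[0,0])-yaw).round(2))
for a in sys.argv[1:]:
    x,y,z=[float(v)/1e3 for v in a.split(",")]; w=R@(x,y)+o
    print(a,"-> tool shift",(T.T@(np.r_[w,z]-s["position"])).round(4))
E
python3 -m crank '-.325 -.03 -.266 0 3.5 0 1; -.325 -.03 -.266 0 3.5 0 1; -.325 -.03 -.266 0 3.5 0 1; -.325 -.03 -.266 0 3.5 0 1; -.325 -.03 -.266 0 3.5 0 1; -.325 -.03 -.266 0 3.5 0 1; -.325 -.03 -.266 0 3.5 0 1; -.325 -.03 -.266 0 3.5 0 1; -.325 -.03 -.266 0 3.5 0 1; -.448 -.03 -.543 0 3.5 0 1; -.448 -.03 -.543 0 3.5 0 1; -.448 -.03 -.543 0 3.5 0 1'
python3 st.py -100,0,260
```

```text
time_s: 1.3
position: [0.4418, -0.0483, 0.2611]
tool_rot: [0.122, -0.122, 0.697, -0.696]
contact_force: [1.7, 0.3, -0.6]
opening: 0.0001
t 1.3 press xyz mm [-153.6 -141.9] 261.1 F press [ 1.7 -0.3] -0.6 yaw err -0.04
-100,0,260 -> tool shift [-0.0535  0.0012 -0.142 ]
```

```bash
python3 -m crank '-.054 0 -.142 0 0 0 1; -.054 0 -.142 0 0 0 1; -.054 0 -.142 0 0 0 1; -.054 0 -.142 0 0 0 1; -.054 .05 -.142 0 0 0 1; -.054 .104 -.142 0 0 0 1; -.054 .104 -.142 0 0 0 1; -.054 .104 -.142 0 0 0 1'
python3 st.py
python3 - <<'E'
from h import *
im,d=r.read_camera("scene");cv2.imwrite("pics/s2.png",cv2.resize(im[110:310,220:480],None,fx=3,fy=3))
E
```

```text
time_s: 2.1
position: [0.4443, 0.1033, 0.1573]
tool_rot: [0.121, -0.123, 0.697, -0.696]
contact_force: [0.9, 0.3, 1.2]
opening: 0.0
t 2.1 press xyz mm [-99.6  -0.2] 157.3 F press [ 0.9 -0. ] 1.2 yaw err -0.07
```

View pics/s2.png

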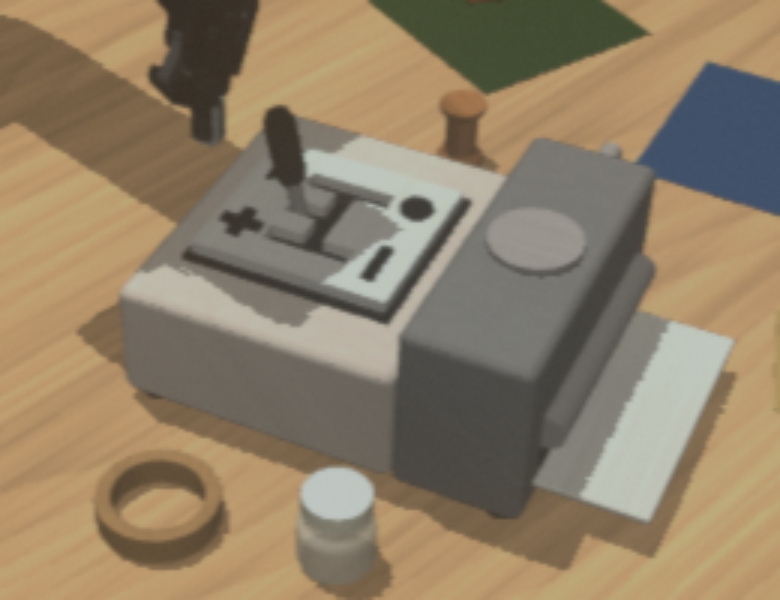

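The crop shows the fingertips at (208,130), just short of the handle at (285,145), which is still in the notch. Now I'll push it far-ward to the crossbar.

```bash
python3 -m crank '-.01 0 0 0 0 0 1; -.02 0 0 0 0 0 1; -.028 0 0 0 0 0 1; -.034 0 0 0 0 0 1; -.04 0 0 0 0 0 1; -.046 0 0 0 0 0 1; -.052 0 0 0 0 0 1; -.056 0 0 0 0 0 1; -.06 0 0 0 0 0 1; -.06 0 0 0 0 0 1'
python3 st.py
```

```text
time_s: 3.15
position: [0.5017, 0.1239, 0.1583]
tool_rot: [0.122, -0.122, 0.697, -0.696]
contact_force: [-1.1, -1.2, 0.5]
opening: 0.0003
t 3.15 press xyz mm [-38.7  -0.5] 158.3 F press [-1.4 -0.7] 0.5 yaw err -0.07
```

```bash
python3 -m crank '-.004 0 0 0 0 0 1; -.008 0 0 0 0 0 1; -.012 0 0 0 0 0 1; -.015 0 0 0 0 0 1;  -.015 0 0 0 0 0 1'
python3 st.py
python3 - <<'E'
from h import *
im,d=r.read_camera("scene");cv2.imwrite("pics/s3.png",cv2.resize(im[110:310,220:480],None,fx=3,fy=3))
im,d=r.read_camera("wrist");cv2.imwrite("pics/w3.png",im)
E
```

```text
time_s: 3.65
position: [0.5162, 0.1291, 0.1582]
tool_rot: [0.122, -0.122, 0.697, -0.696]
contact_force: [-1.3, -1.6, 1.7]
opening: 0.0004
t 3.65 press xyz mm [-23.2  -0.5] 158.2 F press [-1.8 -1.1] 1.7 yaw err -0.06
```

View pics/s3.png

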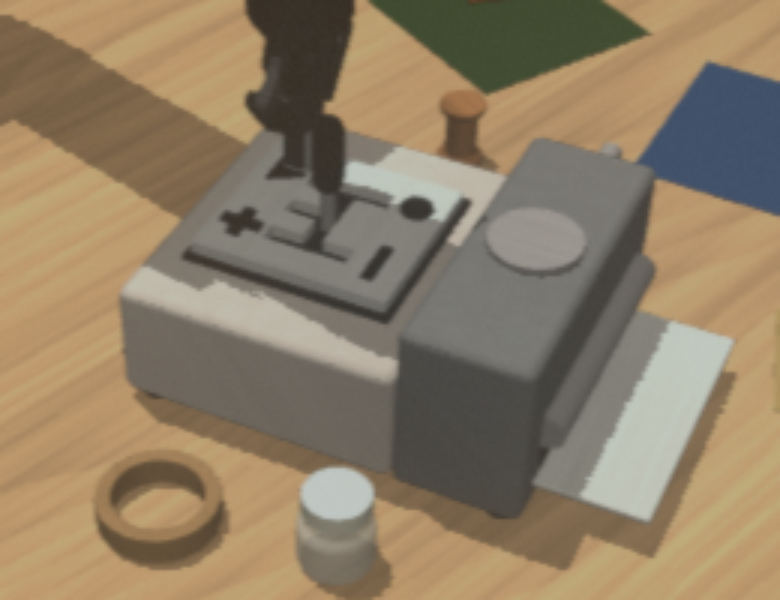

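The lever stands upright at the crossbar, with its rod at (328,210). Now I'll circle to its left side.

```bash
python3 -m crank '-.001 0 0 0 0 0 1; .022 0 0 0 0 0 1; .022 0 0 0 0 0 1; .022 0 -.025 0 0 0 1; .022 0 -.05 0 0 0 1; .022 0 -.05 0 0 0 1; 0 0 -.05 0 0 0 1; -.023 0 -.05 0 0 0 1; -.023 0 -.05 0 0 0 1; -.023 0 -.04 0 0 0 1; -.023 0 -.032 0 0 0 1; -.023 0 -.032 0 0 0 1'
python3 st.py
```

```text
time_s: 4.95
position: [0.5267, 0.1656, 0.1584]
tool_rot: [0.122, -0.121, 0.697, -0.696]
contact_force: [0.4, 0.2, -0.1]
opening: -0.0001
t 4.95 press xyz mm [-0.9 30.2] 158.4 F press [0.4 0.1] -0.1 yaw err -0.14
```

```bash
python3 -m crank '0 0 .005 0 0 0 1; 0 0 .01 0 0 0 1; 0 0 .014 0 0 0 1; 0 0 .014 0 0 0 1'
python3 st.py
python3 - <<'E'
from h import *
im,d=r.read_camera("scene");cv2.imwrite("pics/s4.png",cv2.resize(im[110:310,220:480],None,fx=3,fy=3))
E
```

```text
time_s: 5.35
position: [0.5316, 0.1519, 0.1584]
tool_rot: [0.121, -0.121, 0.697, -0.696]
contact_force: [0.2, -1.0, 1.4]
opening: -0.0003
t 5.35 press xyz mm [-1.1 15.6] 158.4 F press [-0.2 -1. ] 1.4 yaw err -0.16
```

View pics/s4.png

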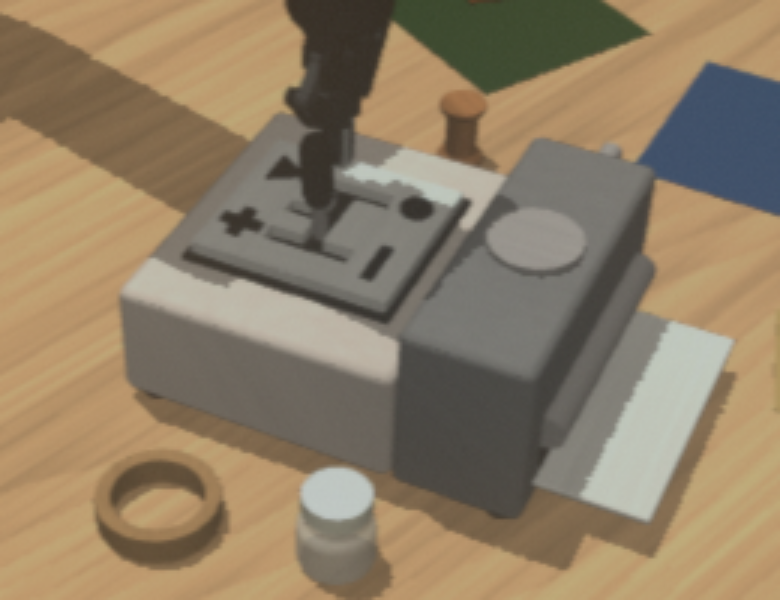

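The rod, now near (318,222), is sliding along the crossbar to the right with little force, so I'll carry on.

```bash
python3 -m crank '0 0 .005 0 0 0 1; 0 0 .01 0 0 0 1; 0 0 .015 0 0 0 1; 0 0 .02 0 0 0 1; 0 0 .025 0 0 0 1; 0 0 .03 0 0 0 1; 0 0 .033 0 0 0 1; 0 0 .033 0 0 0 1'
python3 st.py
```

```text
time_s: 6.2
position: [0.5429, 0.1205, 0.1584]
tool_rot: [0.121, -0.121, 0.697, -0.696]
contact_force: [0.7, 0.9, 0.7]
opening: -0.0002
t 6.2 press xyz mm [ -1.1 -17.7] 158.4 F press [1.  0.6] 0.7 yaw err -0.18
```

```bash
python3 -m crank '0 0 .002 0 0 0 1; 0 0 .004 0 0 0 1; 0 0 .005 0 0 0 1; 0 0 .005 0 0 0 1'
python3 st.py
python3 - <<'E'
from h import *
im,d=r.read_camera("scene");cv2.imwrite("pics/s5.png",cv2.resize(im[110:310,220:480],None,fx=3,fy=3))
E
```

```text
time_s: 6.6
position: [0.5445, 0.1158, 0.1583]
tool_rot: [0.121, -0.121, 0.697, -0.696]
contact_force: [-0.7, 1.4, -0.8]
opening: 0.0002
t 6.6 press xyz mm [ -1.2 -22.7] 158.3 F press [-0.2  1.5] -0.8 yaw err -0.18
```

View pics/s5.png

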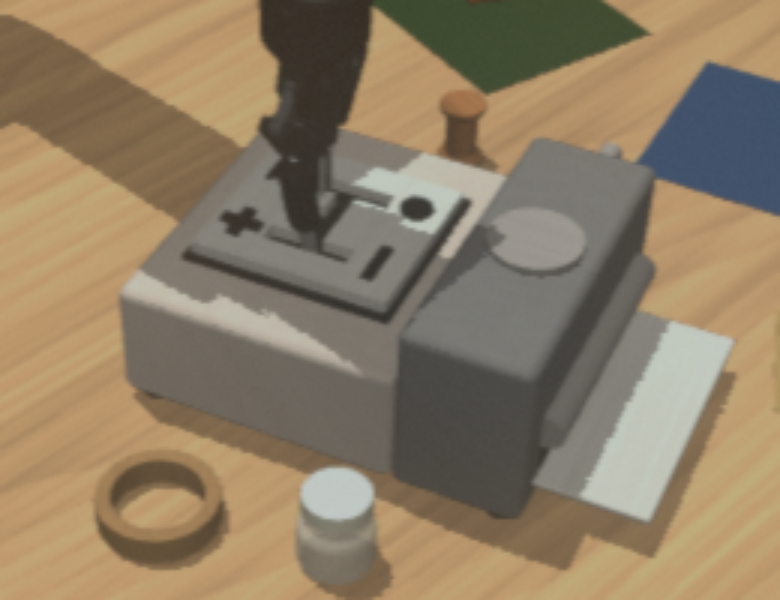

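The rod is at about (313,243), at the right column. I'll press on in small steps until the side stop shows in the force.

```bash
python3 -m crank '0 0 .001 0 0 0 1; 0 0 .002 0 0 0 1; 0 0 .002 0 0 0 1'
python3 st.py; python3 -m crank '0 0 .001 0 0 0 1; 0 0 .001 0 0 0 1'; python3 st.py
```

```text
time_s: 6.95
position: [0.5452, 0.1138, 0.1583]
tool_rot: [0.121, -0.121, 0.697, -0.696]
contact_force: [-1.5, 1.1, -0.9]
opening: -0.0003
t 6.95 press xyz mm [ -1.2 -24.7] 158.3 F press [-1.1  1.6] -0.9 yaw err -0.18
time_s: 7.15
position: [0.5456, 0.1128, 0.1583]
tool_rot: [0.121, -0.121, 0.697, -0.696]
contact_force: [-0.8, 0.8, -0.9]
opening: -0.0003
t 7.15 press xyz mm [ -1.2 -25.9] 158.3 F press [-0.4  1.1] -0.9 yaw err -0.19
```

```bash
python3 -m crank '0 0 .001 0 0 0 1; 0 0 .001 0 0 0 1'; python3 st.py;  python3 -m crank '0 0 .001 0 0 0 1; 0 0 .001 0 0 0 1'; python3 st.py
python3 - <<'E'
from h import *
im,d=r.read_camera("wrist");a=cv2.resize(im,(400,300))
im,d=r.read_camera("top");b=cv2.resize(im[220:340,180:340],(400,300))
cv2.imwrite("pics/m6.png",np.hstack([a,b]))
E
```

```text
time_s: 7.35
position: [0.546, 0.1118, 0.1583]
tool_rot: [0.121, -0.121, 0.697, -0.696]
contact_force: [-0.2, 1.7, -1.7]
opening: 0.0
t 7.35 press xyz mm [ -1.2 -26.9] 158.3 F press [0.4 1.6] -1.7 yaw err -0.19
time_s: 7.55
position: [0.5464, 0.1107, 0.1583]
tool_rot: [0.121, -0.121, 0.697, -0.696]
contact_force: [-0.7, 2.9, -1.0]
opening: -0.0003
t 7.55 press xyz mm [ -1.2 -28. ] 158.3 F press [0.3 2.9] -1.0 yaw err -0.19
```

View pics/m6.png

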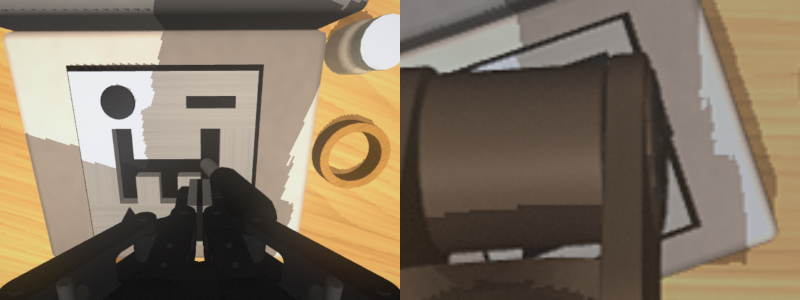

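The left half is the wrist view. The rod at (207,167) is inside the right column (px 202–219), just short of its middle, so it needs a little more.

```bash
python3 -m crank '0 0 .001 0 0 0 1; 0 0 .001 0 0 0 1'; python3 st.py;  python3 -m crank '0 0 .001 0 0 0 1; 0 0 .001 0 0 0 1'; python3 st.py; python3 -m crank '0 0 .001 0 0 0 1; 0 0 .001 0 0 0 1'; python3 st.py
```

```text
time_s: 7.85
position: [0.5467, 0.1097, 0.1583]
tool_rot: [0.121, -0.121, 0.697, -0.696]
contact_force: [-1.1, 2.1, -1.2]
opening: -0.0001
t 7.85 press xyz mm [ -1.2 -29.1] 158.3 F press [-0.3  2.3] -1.2 yaw err -0.19
time_s: 8.05
position: [0.547, 0.1089, 0.1582]
tool_rot: [0.121, -0.121, 0.697, -0.696]
contact_force: [-1.5, 3.5, -1.8]
opening: 0.0001
t 8.05 press xyz mm [ -1.2 -30. ] 158.2 F press [-0.2  3.8] -1.8 yaw err -0.2
time_s: 8.25
position: [0.5471, 0.1083, 0.1581]
tool_rot: [0.121, -0.121, 0.697, -0.696]
contact_force: [-2.3, 7.4, -1.5]
opening: -0.0001
t 8.25 press xyz mm [ -1.3 -30.6] 158.1 F press [0.3 7.7] -1.5 yaw err -0.21
```

The side stop is reached at 7.7 N. I'll back off, circle to the far side and push near-ward.

```bash
python3 -m crank '0 0 -.015 0 0 0 1; 0 0 -.03 0 0 0 1; 0 0 -.03 0 0 0 1; -.025 0 -.03 0 0 0 1; -.05 0 -.03 0 0 0 1; -.05 0 -.03 0 0 0 1; -.05 0 -.005 0 0 0 1; -.05 0 .022 0 0 0 1; -.05 0 .022 0 0 0 1; -.04 0 .022 0 0 0 1; -.03 0 .022 0 0 0 1; -.03 0 .022 0 0 0 1'
python3 st.py
python3 - <<'E'
from h import *
im,d=r.read_camera("wrist");a=cv2.resize(im,(400,300))
im,d=r.read_camera("scene");b=cv2.resize(im[110:310,220:480],(400,300))
cv2.imwrite("pics/m7.png",np.hstack([a,b]))
E
```

```text
time_s: 9.45
position: [0.5809, 0.098, 0.1583]
tool_rot: [0.121, -0.122, 0.697, -0.696]
contact_force: [0.1, 0.4, 0.7]
opening: -0.0002
t 9.45 press xyz mm [ 27.  -51.8] 158.3 F press [0.2 0.4] 0.7 yaw err -0.18
```

View pics/m7.png

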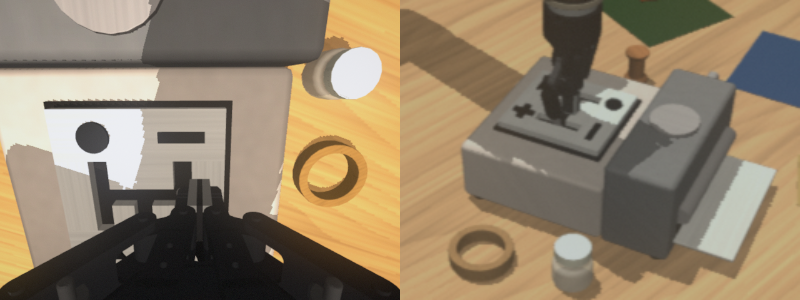

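The fingers are on the far side of the lever, and the scene crop shows the handle at the near side of the fingers. Push near-ward.

```bash
python3 -m crank '.005 0 0 0 0 0 1; .01 0 0 0 0 0 1; .015 0 0 0 0 0 1; .02 0 0 0 0 0 1; .025 0 0 0 0 0 1; .03 0 0 0 0 0 1; .035 0 0 0 0 0 1; .038 0 0 0 0 0 1;  .038 0 0 0 0 0 1'
python3 st.py;python3 -m crank '.0015 0 0 0 0 0 1; .0015 0 0 0 0 0 1'; python3 st.py; python3 -m crank '.0015 0 0 0 0 0 1; .0015 0 0 0 0 0 1'; python3 st.py
```

```text
time_s: 10.45
position: [0.5463, 0.0854, 0.1585]
tool_rot: [0.121, -0.121, 0.697, -0.696]
contact_force: [0.5, 1.4, -1.0]
opening: -0.0001
t 10.45 press xyz mm [ -9.8 -51.8] 158.5 F press [0.9 1.1] -1.0 yaw err -0.18
time_s: 10.65
position: [0.5449, 0.085, 0.1585]
tool_rot: [0.122, -0.121, 0.697, -0.696]
contact_force: [2.5, 1.2, -0.8]
opening: 0.0002
t 10.65 press xyz mm [-11.3 -51.8] 158.5 F press [2.7 0.3] -0.8 yaw err -0.17
time_s: 10.85
position: [0.5435, 0.0845, 0.1585]
tool_rot: [0.122, -0.121, 0.697, -0.696]
contact_force: [3.0, 1.8, -1.3]
opening: 0.0001
t 10.85 press xyz mm [-12.8 -51.8] 158.5 F press [3.5 0.7] -1.3 yaw err -0.17
```

```bash
for i in 1; do python3 -m crank '.0015 0 0 0 0 0 1; .0015 0 0 0 0 0 1'; python3 st.py; done; python3 -m crank '.001 0 0 0 0 0 1; .001 0 0 0 0 0 1'; python3 st.py; python3 -m crank '.001 0 0 0 0 0 1; .001 0 0 0 0 0 1'; python3 st.py
```

```text
time_s: 11.05
position: [0.542, 0.0839, 0.1585]
tool_rot: [0.122, -0.121, 0.697, -0.696]
contact_force: [3.4, 1.8, -1.7]
opening: -0.0001
t 11.05 press xyz mm [-14.3 -51.8] 158.5 F press [3.8 0.6] -1.7 yaw err -0.17
time_s: 11.25
position: [0.5416, 0.0837, 0.1586]
tool_rot: [0.122, -0.121, 0.697, -0.696]
contact_force: [5.7, 3.9, -2.1]
opening: -0.0003
t 11.25 press xyz mm [-14.9 -51.8] 158.6 F press [6.7 1.7] -2.1 yaw err -0.18
time_s: 11.45
position: [0.5414, 0.0836, 0.1587]
tool_rot: [0.123, -0.12, 0.697, -0.696]
contact_force: [7.8, 4.5, -2.9]
opening: -0.0002
t 11.45 press xyz mm [-15.1 -51.9] 158.7 F press [8.8 1.6] -2.9 yaw err -0.19
```

The stop is met at x ≈ -15, as predicted. I'll press slightly more, then retreat up and away and check.

```bash
python3 -m crank '.001 0 0 0 0 0 1; .001 0 0 0 0 0 1'; python3 st.py; python3 -m crank '-.02 0 0 0 0 0 1; -.04 0 0 0 0 0 1; -.04 0 0 0 0 0 1; -.04 -.05 0 0 0 0 1; -.04 -.1 0 0 0 0 1; -.04 -.1 0 0 0 0 1; -.04 -.1 .05 0 0 0 1; -.04 -.1 .1 0 0 0 1; -.04 -.1 .15 0 0 0 1; -.04 -.1 .2 0 0 0 1; -.04 -.1 .25 0 0 0 1; -.04 -.1 .25 0 0 0 1'
python3 st.py
python3 - <<'E'
from h import *
k=np.load("press.npz");R,o=k["R"],k["o"]
a,d=r.read_camera("top");p=r.camera_params("top")
b,_=r.read_camera("scene");ps=r.camera_params("scene")
def W(x,y,z): return np.r_[R@(x,y)+o,z]
u=np.array([-28/110,-36/110,1]);u/=np.linalg.norm(u);G=np.array([0,0,.005])+.170*u;print("expected grip",G)
for im,q in((a,p),(b,ps)):
    for X in(G,np.array([0,0,.005])+.2*u): cv2.circle(im,tuple(int(v) for v in proj(q,W(*X)).round()),1,(0,0,255),-1)
cv2.imwrite("pics/m8.png",np.hstack([cv2.resize(a[220:340,180:340],(400,300)),cv2.resize(b[130:235,260:400],(400,300))]))
E
```

```text
time_s: 11.65
position: [0.5414, 0.0835, 0.1589]
tool_rot: [0.123, -0.119, 0.697, -0.696]
contact_force: [7.6, 4.3, -4.3]
opening: 0.0002
t 11.65 press xyz mm [-15.1 -52. ] 158.9 F press [8.6 1.4] -4.3 yaw err -0.2
time_s: 12.85
position: [0.6627, -0.1442, 0.2575]
tool_rot: [0.121, -0.118, 0.698, -0.696]
contact_force: [-0.2, 1.0, -0.9]
opening: -0.0001
t 12.85 press xyz mm [  21.3 -307.4] 257.5 F press [0.1 1. ] -0.9 yaw err -0.47
expected grip [-0.03997319 -0.0513941   0.16203754]
```

View pics/m8.png

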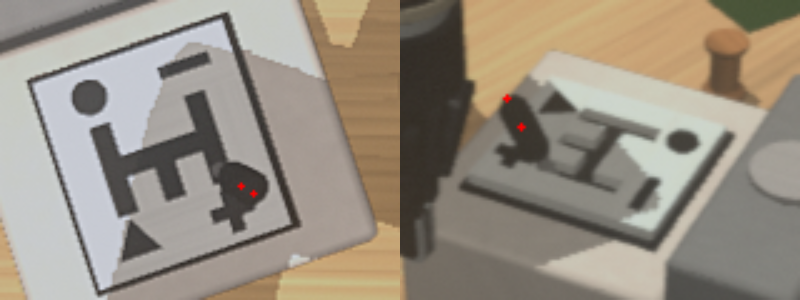

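The lever leans into the plus slot, and my predicted home handle points (red) lie on the handle in both views. I'll fit the tilt to confirm.

Run:
```python
from h import *
k=np.load("press.npz");R,o=k["R"],k["o"]
for cam in("top","scene"):
    im,d=r.read_camera(cam);p=r.camera_params(cam);f=240/np.tan(np.radians(p["fovy"]/2))
    v,u=np.indices(d.shape);C=np.stack([(u-p["cx"])/f*d,(v-p["cy"])/f*d,d],-1)
    X=(C-p["t"])@np.array(p["R"]);X=X[d>0]
    q=np.c_[(X[:,:2]-o)@R,X[:,2]]
    q=q[(abs(q[:,0])<.09)&(abs(q[:,1])<.09)&(q[:,2]>.148)&(q[:,2]<.21)]
    # fit axis through the pivot: surface points lie 12 mm from it
    from scipy.optimize import least_squares
    def e(a):
        n=np.array([a[0],a[1],.11]);n/=np.linalg.norm(n);w=q-[0,0,.005]
        h=w@n; m=h<.194
        return np.where(m,np.linalg.norm(w-np.outer(h,n),axis=1)-.012,0)
    s=least_squares(e,[-.02,-.03],loss="soft_l1",f_scale=.002)
    print(cam,len(q),"top z",q[:,2].max().round(3),"mean",q.mean(0).round(4),"plate xy mm",(s.x*1e3).round(1),"rms mm",(1e3*np.sqrt(np.mean(s.fun**2))).round(2))
st=r.get_state();print(st["time_s"])
```

```text
top 247 top z 0.194 mean [-0.0387 -0.0552  0.1807] plate xy mm [-16.5 -27.4] rms mm 3.36
scene 216 top z 0.193 mean [-0.0347 -0.0623  0.1726] plate xy mm [-26.4 -37.6] rms mm 1.35
13.05
```

Run:
```python
from h import *
from scipy.optimize import least_squares
k=np.load("press.npz");R,o=k["R"],k["o"];A={}
for cam in("top","scene"):
    im,d=r.read_camera(cam);d=cv2.medianBlur(d,3);p=r.camera_params(cam);f=240/np.tan(np.radians(p["fovy"]/2))
    v,u=np.indices(d.shape);C=np.stack([(u-p["cx"])/f*d,(v-p["cy"])/f*d,d],-1)
    X=((C-p["t"])@np.array(p["R"]))[d>0]
    q=np.c_[(X[:,:2]-o)@R,X[:,2]]
    A[cam]=q[(abs(q[:,0])<.09)&(abs(q[:,1])<.09)&(q[:,2]>.155)&(q[:,2]<.21)]
A["both"]=np.vstack([A["top"],A["scene"]])
for c,q in A.items():
    def e(a):
        n=np.array([a[0],a[1],.11]);n/=np.linalg.norm(n);w=q-[0,0,.005];h=w@n
        g=np.linalg.norm(w-np.outer(h,n),axis=1)-.012; t=h-.195
        return np.where((g>0)&(t>0),np.hypot(g,t),np.maximum(g,t))
    for x0 in([-.028,-.036],[-.015,-.036]):
        s=least_squares(e,x0,loss="soft_l1",f_scale=.002);print(c,len(q),(s.x*1e3).round(1),round(1e3*s.cost**.5,2),"home cost",1e3*(.5*np.sum(.002**2*2*(np.sqrt(1+(e([-.028,-.036])/.002)**2)-1)))**.5)
```

```text
top 229 [-26.9 -37.2] 27.16 home cost 28.428486395158334
top 229 [-26.9 -37.2] 27.16 home cost 28.428486395158334
scene 189 [-26.4 -37.7] 15.92 home cost 24.485363177049877
scene 189 [-26.4 -37.7] 15.92 home cost 24.485363177049877
both 418 [-26.6 -37.5] 31.65 home cost 37.519486252236085
both 418 [-26.6 -37.5] 31.65 home cost 37.519486252236085
```

```bash
python3 -c "
from cell import r
print(r.hand_in(), r.get_state()['time_s'])"
```

```text
the job is handed in; nothing more can be done
the job is handed in; nothing more can be done
```

The lever is set to the plus shape: it sits in the near-right slot, and I handed the job in at about 13 s of the 48 s allowed. I pushed it with the closed fingertips out of the park notch, along the crossbar to the right-hand stop (about 8 N), then toward the robot into the slot. It met the end stop at about 9 N, with the fingers where I had predicted, and the arm then withdrew clear.

- **Last checks:** The final pictures show the lever leaning over the plus tag. Both cameras put the rod in the plate at about (-26.6, -37.5) mm, against a nominal (-28, -36) mm. The gap is within the roughly 2 mm camera calibration.
- **Check that disagreed:** A first depth fit from the top camera gave (-16.5, -27.4) mm. It left out the handle's end face; with that included, the two cameras agreed to 0.5 mm.
- **Not measured:** I took no closing measurement of the spool, tape roll or jar. The arm stayed clear of them, and the readings showed no contact apart from the lever.

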